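# Open a press-fit suppository mould evenly with a pry wedge

### The job

The suppositories have set and the clamp is off, but the two halves of the aluminium mould are stuck on their guide pins. Take the orange wedge from its white block and work it, gently, bearing on neither half with more than about 20 N, into the pry notches at the two ends of the seam by turns, never letting one end get more than about 2 mm ahead of the other, until the halves stand at least 7 mm apart at both ends; keep the blade away from the casts and the fingers off the mould. Then stand the wedge back in its block, fully home, let go, and leave everything else as it was.

Things in the scene. Friction and masses are not known exactly. Their poses are not given: they have to be found in the camera images.
- mould: two-part aluminium suppository mould, 130 mm long, 50 high, each half 24 thick, on a dark 100x160x10 mm base plate fixed to the bench (mould top 60 mm above the bench). Origin: centre of the plate's underside. x points from the near to the far half, y along the seam, z up. The closed seam is the plane x=0. The far half (+x) cannot move. Six white casts stand in the seam within 38 mm of its middle
- front: near, loose half of the mould. Origin: on its seam face's lower edge, 55 mm left (+y) of the middle; axes as the mould's. Slides toward the mould's -x, up to 14.5 mm, on two tight pins 55 mm left and right of the middle (dry friction about 9 N each), stays upright and where left. It skews on the pins (18 N m/rad): pushed at one end, mostly that end opens. A skew over 0.032 rad spoils the pins
- back_left (a point): point on the fixed far half's seam face at the middle of the left (+y) pry notch, 50 mm from the seam's middle, level with the mould's top. The notch is a V cut equally into both halves' top edges, 38 to 65 mm from the seam's middle: when closed, 5 mm wide at the top, narrowing to nothing 6 mm below the top
- back_right (a point): the same point at the right (-y) pry notch, which is alike
- front_left (a point): point on the loose near half's seam face at the left pry notch, level with the mould's top; coincides with back_left while closed. Its distance from back_left along the mould's -x is the opening of the left end
- front_right (a point): the same at the right pry notch; with back_right it gives the opening of the right end
- wedge: orange plastic pry wedge, 90 g, 100 mm tall, standing point down in its block. Origin: middle of the blade's bottom edge; z up the handle, x across the blade's thickness, y along its width. Shoulder plate 26 (x) x 34 (y) mm, 34 to 40 mm above the bottom edge. Handle 20 (x) x 22 (y) mm, 40 to 100 mm above the bottom edge
- wedge_tip (a point): middle of the blade's bottom edge (wedge origin). Blade 16 mm wide, 34 long, 2 thick at this edge, tapering evenly, 8.5 degrees each face, to 12 mm at the shoulder; friction on the mould about 0.2. Edge over 6 mm below the mould top, both faces pressing: opening about 1 mm + 0.3 x (depth - 6 mm). The far half is fixed, so as it sinks the blade must shift by half the opening toward the near half
- wedge_shoulder (a point): centre of the underside of the wedge's shoulder plate, 34 mm above the bottom edge
- stand: white plastic block 70 (x) x 64 (y) x 46 mm high, fixed to the bench, that holds the wedge. Origin: centre of its underside. A slot 16 mm (local x) by 24 mm (local y) goes down its middle, 40 mm deep; the wedge hangs in it by its shoulder plate, which rests on the block's top, the wedge's x and y along those of the block
- stand_slot (a point): centre of the mouth of the block's slot, on its top face, 46 mm above the bench
- mortar: white ceramic mortar bowl, 110 mm across, 62 mm high, loose; bystander (it and the wedge block may stand on either side). Origin: centre of underside
- pestle_knob: white ceramic pestle standing on its thick end, 42 mm across, 112 mm tall, loose; bystander
- clamp_yoke: the mould's steel clamp yoke with brass screw, taken off, 72 x 100 x 16 mm, lying loose beyond the mould; bystander
- bottle_a: glass bottle with aluminium cap and paper label, 50 mm across, 118 mm tall, loose; bystander
- bottle_b: second such bottle; bystander
- bottle_c: third such bottle; bystander
- jar: amber ointment jar with white lid, 60 mm across, 55 mm tall, loose; bystander
- spatula: narrow steel dispensing spatula with black handle, 190 mm long, lying loose; bystander
There are look-alikes about, which are no part of the job. What is meant by the wedge is not green or purple, and is the smaller of those in its own colour.

How it is judged:
By the outcome, as a careful person would: the job done as asked, in the order asked, and still so for the second after the job is handed in, with the robot touching nothing.
It also fails if it takes over 72 s, if anything falls off the work surface, if the arm or the gripper's body presses on something with over 40 N, if the wrist force passes 120 N, or if a joint passes its speed limit or range.

### The arm

A 6-joint arm with a two-finger parallel gripper is mounted at the origin on the work surface. World frame = base frame: x ahead of the robot, y to its left, z up, the work surface at z = 0. Lengths are in mm, angles in degrees, forces in N, time in s.
With the tool pointing down it reaches from about 300 to 850 mm from the base axis. Payload 4.2 kg.
Tool frame: the origin (TCP) lies midway between the tips of the shut fingers; the grasp point (between the pads) lies 19 mm behind it; z points along the fingers, y is the line along which they close (so a half turn about z gives the same grasp; the last joint's range is limited). The gripper opens to 91 mm and grips with 3 to 60 N. Pads are 32 mm wide; open, the fingers measure 118 mm over their backs; the gripper's body (76 mm by 178 mm) begins 60 mm behind the grasp point.
Start: joints at [67.208, 18.312, 89.639, -0, 72.044, -1.146], TCP at [212.107, 534.466, 213.976] pointing down, gripper open.
Joint ranges: [-177.97, 177.97], [-48.28, 115.42], [12.27, 149.76], [-77.06, 257.06], [2.81, 150.46], [-146.56, 146.56]. Speed limits (degrees/s): [147.25, 147.25, 180, 180, 180, 180].

### API

Orientations are given as [roll, pitch, yaw] about the fixed x, y, z axes, in that order (R = Rz(yaw) Ry(pitch) Rx(roll)).
In Python, from workcell import env gives the robot as it stands.
- The arm moves only by the shell command python3 -m jog 'ROWS' [FORCE]. ROWS is a JSON object of lists of equal length, an entry for each row: "jaw": the finger opening in mm, from 0 to 91.2; "slide": the shift along the tool's x, y, z in units of 30 mm (1.0 is 30 mm), a list of three; "spin": the turn about the tool's z in units of 8 degrees (1.0 is 8 degrees). In form: {"jaw": [jaw, ...], "slide": [[dx, dy, dz], ...], "spin": [spin, ...]}. A call has 1 to 10 rows; each row shifts and turns the commanded pose from where the row before left it, along the tool's axes as they then stand; what a row does not reach is not made up. A row lasts 1/10 s, in which the tool goes at most 50 mm and 8.59 degrees, less where a joint would pass 70% of its speed; a pose out of reach is approached as far as the arm can. A call is refused whole if a number of a shift passes 1 or a number of a turn 1, either way. A call with a gripper value outside its range is refused whole. The fingers move at their own pace and stop on an object; FORCE is the grip in N (left out, the last holds). Time passes only in rows, so rows that do not move let the fingers close. It gives the time, the measured TCP pose, the force, the opening and the grip force at its end, in the units of the state.
- env.state(): the state, without advancing time (a new reading comes with each control period).
- env.grab_frame(name): name is "scene" or "top"; returns the picture (384x512x3 uint8, red, green, blue); there is no depth.
- env.camera_model(name): a dict with "fx", "fy", "cx", "cy" (pixels), "camera_from_world" (4x4, takes a point from world to camera coordinates). Camera axes: x right, y up, looking along -z (the intrinsics and any distortion apply to the point x, -y, -z); pixel columns grow to the right and rows downward; lengths in mm; the calibration is good to about 2 mm. A picture is of the moment at which its call begins. camera_model takes no time and is no camera call.
- env.job_done(): hands the job in; it is judged then, once.
The state is a dict: "time_s": time; "qpos": joint angles; "qvel": joint speeds; "effort": joint torques, N m; "ee_pos": TCP position; "ee_rot": TCP orientation; "force": force on the tool from outside, world axes, zero at the start; "torque": the same for the moment, N m; "gripper_width": finger opening in mm; "gripper_force": force on a finger pad.
Only numpy, scipy, OpenCV 4.12 (cv2) and the standard library are available. Lean on these libraries where they do the work, as an engineer would, in place of code of your own. Each camera call takes 0.05 s, during which the arm holds its last target. There are 200 camera calls.

## Working session

There is one attempt and no reset: what is moved stays moved. The work goes in short steps, Python scripts to look and compute and a shell command to move; the robot and the scene stay as the last step left them, time stands still between calls to the robot, and variables do not carry over. Pictures are saved under pics/ and viewed, at most 10 in all, crops included, and the job is handed in when it is done.

```bash
mkdir -p pics; ls
python3 - <<'E'
from workcell import env
import cv2
for n in("scene","top"):
    im=env.grab_frame(n); cv2.imwrite(f"pics/{n}0.png",cv2.resize(im[:,:,::-1],(800,600),interpolation=cv2.INTER_CUBIC)); cv2.imwrite(f"pics/{n}0_raw.png",im[:,:,::-1])
    print(env.camera_model(n))
print(env.state())
E
```

```text
pics
{'fx': 402.5113940589191, 'fy': 402.5113940589191, 'cx': 256.2978795624597, 'cy': 192.9793846466059, 'camera_from_world': array([[ 7.46553285e-01,  6.65129970e-01, -1.61343004e-02,
        -4.09307284e+02],
       [-4.90962246e-01,  5.67106367e-01,  6.61321738e-01,
         2.50974155e+02],
       [ 4.49014772e-01, -4.85790584e-01,  7.49928825e-01,
        -1.50498985e+03],
       [ 0.00000000e+00,  0.00000000e+00,  0.00000000e+00,
         1.00000000e+00]])}
{'fx': 369.13702316755985, 'fy': 369.13702316755985, 'cx': 255.62334423734177, 'cy': 192.7106261764935, 'camera_from_world': array([[-3.69773584e-03, -9.99992159e-01,  1.41762654e-03,
        -2.87091230e+01],
       [ 9.82154964e-01, -3.36520075e-03,  1.88043350e-01,
        -5.85299768e+02],
       [-1.88037105e-01,  2.08766358e-03,  9.82159706e-01,
        -9.91698496e+02],
       [ 0.00000000e+00,  0.00000000e+00,  0.00000000e+00,
         1.00000000e+00]])}
{'time_s': 0.1, 'qpos': array([ 6.72075107e+01,  1.83480387e+01,  8.96991754e+01,  1.46955179e-03,
        7.20443953e+01, -1.14516886e+00]), 'qvel': array([-0.06486939, -0.0714932 , -0.12887203,  0.06982815, -0.00048747,
        0.00470555]), 'effort': array([-6.93048823e-04, -4.13336742e+01, -2.32510346e+01,  7.27772014e-02,
        4.21850430e-02, -6.27203940e-05]), 'ee_pos': array([211.92250853, 534.0354016 , 213.20538205]), 'ee_rot': array([-1.79908437e+02, -3.22784533e-03,  1.58352223e+02]), 'force': array([0.45777597, 0.36021892, 0.49892157]), 'torque': array([-0.01277033,  0.00612468, -0.00102316]), 'gripper_force': 0.0, 'gripper_width': 91.28504868746549}
```

View pics/scene0.png

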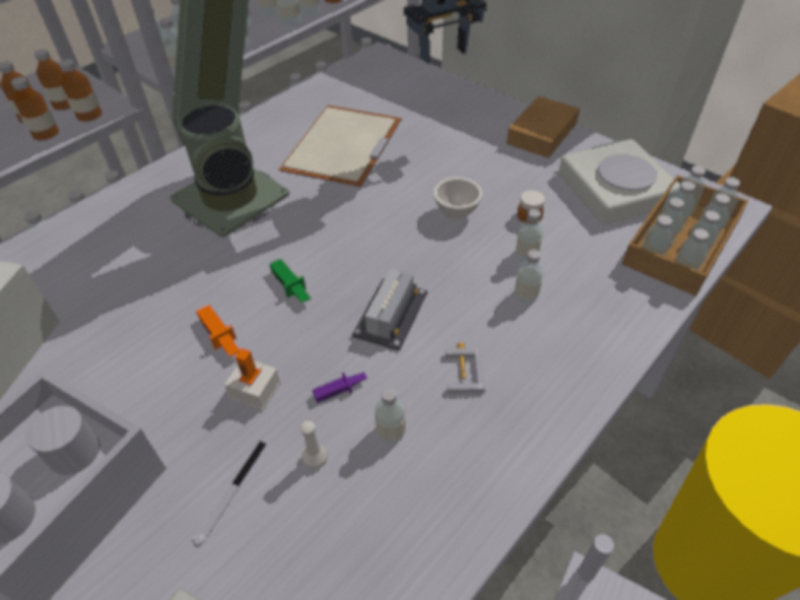

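View pics/top0.png

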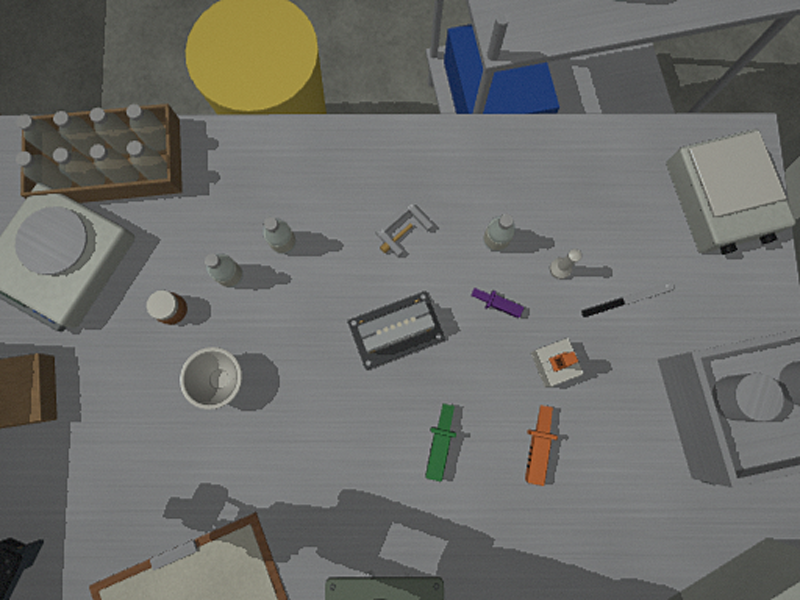

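The scene shows the small orange wedge standing in its white block (top view about (563,361)/800) and the mould at (397,330). The larger orange wedge lies at (540,445). I'll zoom in on the mould and block.

Run:
```python
import cv2,numpy as np
t=cv2.imread("pics/top0_raw.png");s=cv2.imread("pics/scene0_raw.png")
U=lambda a,k:cv2.resize(a,None,fx=k,fy=k,interpolation=cv2.INTER_CUBIC)
A=U(t[180:245,215:295],5);B=U(t[205:255,330:385],6)
C=U(s[165:230,220:280],6);D=U(s[215:265,135:185],6)
o=np.zeros((600+125,800,3),np.uint8)
o[:325,:400]=A;o[:300,410:740]=B;o[330:720,:360]=C;o[330:630,410:710]=D
cv2.imwrite("pics/c1.png",cv2.resize(o,(662,600)))
cv2.imwrite("pics/c1.png",o[:600+0] if 0 else cv2.resize(o,(662,600)))
```

```text
(no output)
```

View pics/c1.png

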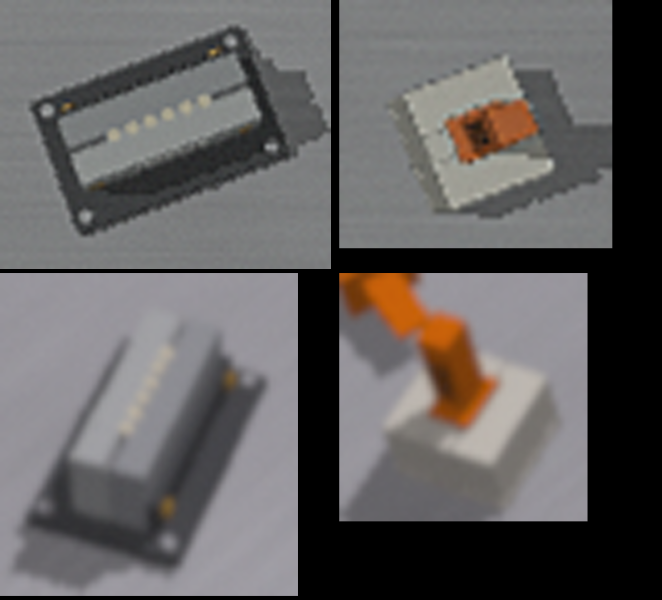

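Top crop: the mould's seam runs from (68,152) to (250,82), with the notches as dark lines at each end. The block's top face has corners at (405,97), (507,58), (553,165) and (450,210). I'll fit poses from both views.

```bash
cat > h.py <<'E'
from workcell import env
import numpy as np,cv2
from scipy.optimize import least_squares
M={n:env.camera_model(n) for n in("scene","top")}
def proj(n,P):
    m=M[n];P=np.atleast_2d(P);T=m["camera_from_world"];c=P@T[:3,:3].T+T[:3,3]
    return np.c_[m["cx"]+m["fx"]*c[:,0]/-c[:,2],m["cy"]+m["fy"]*c[:,1]/c[:,2]]
def body(p,L):
    c,s=np.cos(p[3]),np.sin(p[3]);return np.atleast_2d(L)@np.array([[c,s,0],[-s,c,0],[0,0,1]])+p[:3]
E
cat > fit.py <<'E'
from h import *
k=.8275
def r(k2,off,uo,vo,pts): return [((u-uo)/(k2*k)+off[0]-.5,(v-vo)/(k2*k)+off[1]-.5) for u,v in pts]
mt=r(5,(215,180),0,0,[(30,103),(240,27),(292,157),(87,236),(58,115),(235,52),(68,152),(250,82)]+[(113,135),(132,128),(150,121),(168,114),(187,107),(205,100)])
ml=[(50,80,10),(50,-80,10),(-50,-80,10),(-50,80,10),(24,65,60),(24,-65,60),(0,65,60),(0,-65,60)]
ms=r(6,(220,165),0,273,[(180,570),(25,525),(266,378),(68,458),(145,478),(222,330)])
msl=[(50,-80,10),(-50,-80,10),(50,80,10),(-24,-65,60),(24,-65,60),(24,65,60)]
st=r(6,(330,205),339,0,[(405,97),(507,58),(553,165),(450,210)])
stl=[(35,32,46),(35,-32,46),(-35,-32,46),(-35,32,46)]
ss=r(6,(135,215),339,273,[(385,425),(503,465),(550,375),(440,350)])
ssl=[(-35,-32,46),(35,-32,46),(35,32,46),(-35,32,46)]
for nm,a,al,b,bl,x0 in(("mould",mt[:8],ml,ms,msl,[600,0,0,.36]),("stand",st,stl,ss,ssl,[560,-280,0,.38])):
    f=lambda p:np.r_[(proj("top",body(p,al))-a).ravel(),(proj("scene",body(p,bl))-b).ravel()]
    q=least_squares(f,x0,loss="soft_l1");p=q.x;print(nm,p[:3].round(1),np.degrees(p[3]).round(2));
    n=2*len(a);R=f(p);print(R[:n].reshape(-1,2).round(1).tolist(),R[n:].reshape(-1,2).round(1).tolist())
E
python3 fit.py
```

```text
mould [541.  -23.6   1. ] -339.01
[[-0.0, 0.0], [-0.2, -0.8], [-0.2, -1.1], [-1.9, -0.3], [-0.1, 1.0], [0.2, -0.3], [0.4, -0.0], [-0.2, 0.3]] [[-0.4, -0.7], [-0.4, -0.8], [0.1, 0.1], [-0.1, 0.6], [-0.3, 1.0], [-0.4, 0.1]]
stand [ 477.  -314.7    1.4] 21.85
[[-1.4, -0.5], [-1.3, -1.1], [0.1, 0.4], [0.0, -0.0]] [[-0.8, 1.2], [-1.6, 0.4], [-0.0, -0.1], [-0.2, -1.7]]
```

```bash
cat > seam.py <<'E'
from h import *
import sys
def seam(img,p,ends=(1,-1),cam="top"):
    g=cv2.cvtColor(img,cv2.COLOR_BGR2GRAY).astype(np.float32);xs=np.arange(-14,14.1,.5);out=[]
    for e in ends:
        prof=0;ys=np.arange(44,61,1.)
        for y in ys:
            q=proj(cam,body(p,np.c_[xs,np.full_like(xs,e*y),np.full_like(xs,60)])).astype(np.float32)
            prof=prof+cv2.remap(g,q[:,:1],q[:,1:],cv2.INTER_LINEAR)[:,0]
        prof/=len(ys);out.append(prof)
    return xs,out
if __name__=="__main__":
    p=np.array([541,-23.6,1,np.radians(20.99)])
    for cam in("top","scene"):
        im=cv2.imread(f"pics/{cam}0_raw.png");xs,o=seam(im,p,cam=cam)
        for a in o:print(cam,a[::2].round().astype(int).tolist())
E
python3 seam.py
python3 -m jog '{"jaw":[91,91,91,91,91,91],"slide":[[0,0,0],[0,0,0],[0,0,0],[0,0,0],[0,0,0],[0,0,0]],"spin":[1,1,1,1,1,0.81]}' 45
```

```text
top [140, 139, 139, 139, 140, 140, 141, 141, 140, 139, 133, 121, 105, 90, 82, 85, 95, 108, 118, 124, 125, 124, 124, 123, 123, 123, 123, 123, 123]
top [139, 138, 138, 139, 140, 141, 141, 141, 140, 136, 128, 115, 100, 88, 83, 88, 100, 112, 121, 124, 124, 123, 123, 122, 122, 122, 122, 122, 122]
scene [161, 161, 160, 160, 160, 160, 159, 158, 156, 154, 151, 147, 142, 139, 135, 133, 133, 134, 136, 138, 139, 140, 141, 141, 142, 142, 142, 142, 142]
scene [157, 157, 157, 157, 157, 156, 155, 154, 151, 148, 144, 139, 134, 130, 128, 126, 127, 128, 131, 134, 136, 137, 138, 139, 139, 139, 139, 139, 139]
time_s: 0.7
ee_pos: [212.0, 534.2, 213.5]
ee_rot: [-180.0, 0.0, 111.6]
force: [0.3, 0.7, 0.3]
gripper_width: 91.0
gripper_force: 0.0
```

```bash
for i in 1; do :; done
python3 -m jog '{"jaw":[91,91,91,91,91,91,91,91,91,91],"slide":[[-0.6,0,0],[-1,-0.08,0],[-1,-0.08,0],[-1,-0.08,0],[-1,-0.08,0],[-1,-0.08,0],[-1,-0.08,0],[-1,-0.08,0],[-1,-0.08,0],[-1,-0.08,0]],"spin":[0,0,0,0,0,0,0,0,0,0]}' | grep ee_pos
python3 -m jog '{"jaw":[91,91,91,91,91,91,91,91,91,91],"slide":[[-1,-0.08,0],[-1,-0.08,0],[-1,-0.08,0],[-1,-0.08,0],[-1,-0.08,0],[-1,-0.08,0],[-1,-0.08,0],[-1,-0.08,0],[-1,-0.08,0],[-1,-0.08,0]],"spin":[0,0,0,0,0,0,0,0,0,0]}' | grep ee_pos
python3 -m jog '{"jaw":[91,91,91,91,91,91,91,91,91],"slide":[[-1,-0.08,0],[-1,-0.08,0],[-1,-0.08,0],[-1,-0.08,0],[-1,-0.08,0],[-1,-0.08,0],[-1,-0.08,0],[-1,-0.08,0],[0,0,0]],"spin":[0,0,0,0,0,0,0,0,0]}'
```

```text
ee_pos: [299.1, 256.9, 213.7]
ee_pos: [387.9, -29.9, 213.7]
time_s: 3.6
ee_pos: [460.3, -261.2, 213.3]
ee_rot: [-180.0, 0.1, 111.8]
force: [-1.1, -0.5, 0.4]
gripper_width: 90.5
gripper_force: 0.0
```

```bash
python3 -m jog '{"jaw":[91,91,91,91,91,91,91,91,91],"slide":[[-0.93,-0.07,0],[-0.93,-0.08,0],[0,0,1],[0,0,1],[0,0,1],[0,0,1],[0,0,0.7],[0,0,0.35],[0,0,0]],"spin":[0,0,0,0,0,0,0,0,0]}'
python3 - <<'E'
from h import *
for n in("scene","top"):
    cv2.imwrite(f"pics/{n}1_raw.png",env.grab_frame(n)[:,:,::-1])
s=cv2.imread("pics/scene1_raw.png")[190:270,110:210];t=cv2.imread("pics/top1_raw.png")[190:270,310:410]
cv2.imwrite("pics/c2.png",np.hstack([cv2.resize(a,(400,320),interpolation=2) for a in(s,t)]))
E
```

```text
time_s: 4.5
ee_pos: [475.7, -310.5, 61.3]
ee_rot: [-179.9, -0.2, 111.9]
force: [-0.5, -0.7, -0.4]
gripper_width: 91.0
gripper_force: 0.0
```

View pics/c2.png

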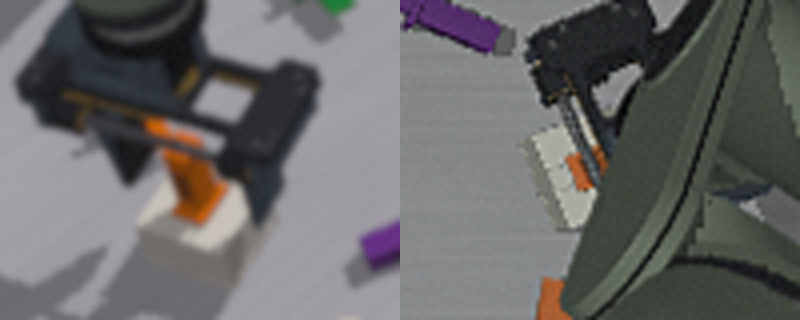

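Handle sits between the open fingers over the block. I'll correct y and close.

```bash
python3 -m jog '{"jaw":[60,30,10,10,10,10,10,10],"slide":[[-0.14,0,0],[0,0,0],[0,0,0],[0,0,0],[0,0,0],[0,0,0],[0,0,0],[0,0,0]],"spin":[0,0,0,0,0,0,0,0]}' 10
```

```text
time_s: 5.4
ee_pos: [478.6, -315.4, 62.4]
ee_rot: [180.0, -0.0, 111.9]
force: [-0.1, 1.3, 0.1]
gripper_width: 29.9
gripper_force: 0.0
```

```bash
python3 -m jog '{"jaw":[10,10,10,10,10,10],"slide":[[0,0,0],[0,0,0],[0,0,0],[0,0,0],[0,0,0],[0,0,0]],"spin":[0,0,0,0,0,0]}' 10
python3 -m jog '{"jaw":[5,5,5],"slide":[[0,0,0],[0,0,0],[0,0,0]],"spin":[0,0,0]}' 50
```

```text
time_s: 6.0
ee_pos: [476.6, -315.6, 61.9]
ee_rot: [-179.8, -0.1, 111.9]
force: [-4.4, -2.5, 0.6]
gripper_width: 20.3
gripper_force: 10.0
time_s: 6.3
ee_pos: [476.6, -315.6, 61.9]
ee_rot: [-179.8, -0.1, 111.9]
force: [-4.4, -2.5, -0.4]
gripper_width: 20.2
gripper_force: 50.0
```

```bash
python3 -m jog '{"jaw":[5,5,5,5,5,5],"slide":[[0,0,-0.3],[0,0,-0.8],[0,0,-0.9],[0,0,-0.9],[0,0,-0.8],[0,0,0]],"spin":[0,0,0,0,0,0.11]}'
python3 -m jog '{"jaw":[5,5,5,5,5,5,5,5,5,5],"slide":[[0.5,0.4,0],[0.94,0.8,0],[0.94,0.8,0],[0.94,0.8,0],[0.94,0.8,0],[0.94,0.8,0],[0.94,0.8,0],[0.42,0.4,0.3],[0,0,0.8],[0,0,0]],"spin":[0,0,0,0,0,0,0,0,0,0]}'
python3 - <<'E'
from h import *
for n in("scene","top"):
    cv2.imwrite(f"pics/{n}2_raw.png",env.grab_frame(n)[:,:,::-1])
s=cv2.imread("pics/scene2_raw.png")[140:240,200:300];t=cv2.imread("pics/top2_raw.png")[170:250,210:310]
cv2.imwrite("pics/c3.png",np.hstack([cv2.resize(s,(400,400),interpolation=2),cv2.copyMakeBorder(cv2.resize(t,(400,320),interpolation=2),0,80,0,0,0)]))
print(env.state()["ee_pos"],env.state()["force"],env.state()["ee_rot"])
E
```

```text
time_s: 6.9
ee_pos: [481.0, -316.6, 177.6]
ee_rot: [179.7, 0.4, 111.0]
force: [0.0, -0.6, -1.7]
gripper_width: 20.1
gripper_force: 50.0
time_s: 7.9
ee_pos: [562.2, -70.8, 136.4]
ee_rot: [-179.6, -0.2, 111.0]
force: [-1.7, -0.2, -2.3]
gripper_width: 19.8
gripper_force: 50.0
[564.29453093 -71.83448264 139.50494792] [ 0.11261165 -0.40890134 -1.07123335] [-1.79880521e+02 -5.97160560e-02  1.10961589e+02]
```

View pics/c3.png

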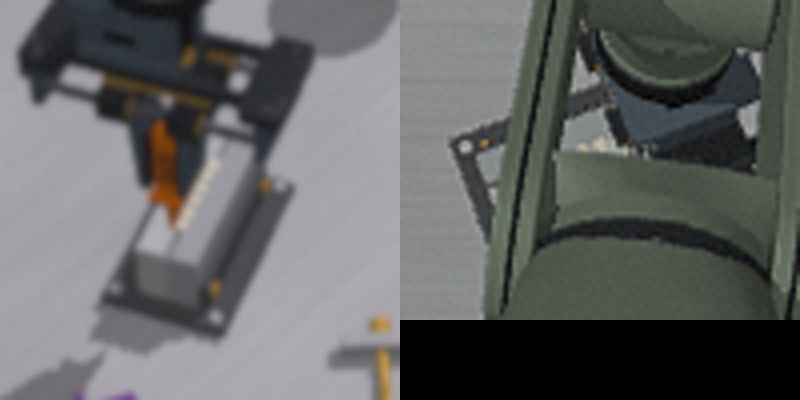

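```bash
python3 -m jog '{"jaw":[5,5,5],"slide":[[0.11,-0.15,0],[0,0,0],[0,0,0]],"spin":[0,0,0]}'
cat > loc.py <<'E'
from h import *
def loc(s):
    p=np.array([541,-23.6,0,np.radians(20.99)]);d=s["ee_pos"]-p[:3];c,sn=np.cos(p[3]),np.sin(p[3])
    R=np.array([[c,sn],[-sn,c]]);f=s["force"]
    return "loc x,y",(R@d[:2]).round(1),"tip depth",round(60-(s["ee_pos"][2]-50),1),"F",(R@f[:2]).round(1),f[2].round(1),"yaw",s["ee_rot"][2].round(1)
if __name__=="__main__":
    s=env.state();print(s["time_s"],*loc(s))
E
python3 - <<'E'
from loc import *
im=env.grab_frame("scene");cv2.imwrite("pics/scene3_raw.png",im[:,:,::-1])
s=env.state();print(*loc(s),s["ee_pos"])
hsv=cv2.cvtColor(im,cv2.COLOR_RGB2HSV);m=cv2.inRange(hsv,(5,150,80),(16,255,255));m[:,:200]=0;m[:140]=0;m[245:]=0;m[:,300:]=0
# rows: orange soft weighting
r=im.astype(float);w=np.clip((r[:,:,0]-r[:,:,2])-30,0,120)/120;w[cv2.dilate(m,np.ones((5,5)))==0]=0
e=s["ee_pos"]
for z in(0,8,16,24,32,37,45):
    a=proj("scene",[e[0],e[1],e[2]-50+z])[0];v=int(round(a[1]));row=w[v];c=(row*np.arange(512)).sum()/max(row.sum(),.1)
    print(z,a.round(1),"orange col",round(c,1),"width",row.sum().round(1))
print("bottom rows",[(v,w[v].sum().round(1)) for v in range(185,208)])
E
```

```text
time_s: 8.3
ee_pos: [559.7, -70.5, 141.2]
ee_rot: [179.9, 0.0, 110.9]
force: [-0.8, 0.9, -0.9]
gripper_width: 19.6
gripper_force: 50.0
loc x,y [  0.8 -50.4] tip depth -31.2 F [ 0.6 -0.5] -1.5 yaw 111.0 [559.80571036 -70.41613986 141.17712283]
0 [242.4 194.2] orange col 221.8 width 0.1
8 [242.3 192.4] orange col 242.2 width 0.8
16 [242.2 190.5] orange col 242.4 width 1.8
24 [242.1 188.6] orange col 241.9 width 3.4
32 [241.9 186.7] orange col 240.1 width 5.3
37 [241.9 185.5] orange col 240.0 width 3.4
45 [241.7 183.5] orange col 239.9 width 2.6
bottom rows [(185, np.float64(3.4)), (186, np.float64(4.2)), (187, np.float64(5.3)), (188, np.float64(5.2)), (189, np.float64(3.4)), (190, np.float64(1.8)), (191, np.float64(1.2)), (192, np.float64(0.8)), (193, np.float64(0.4)), (194, np.float64(0.1)), (195, np.float64(0.0)), (196, np.float64(0.0)), (197, np.float64(0.0)), (198, np.float64(0.0)), (199, np.float64(0.0)), (200, np.float64(0.0)), (201, np.float64(0.0)), (202, np.float64(0.0)), (203, np.float64(0.0)), (204, np.float64(0.0)), (205, np.float64(0.0)), (206, np.float64(0.0)), (207, np.float64(0.0))]
```

```bash
python3 -m jog '{"jaw":[5,5,5,5],"slide":[[0,-0.027,0.6],[0,0,0.38],[0,0,0],[0,0,0]],"spin":[0,0,0,0]}' >/dev/null; python3 loc.py
python3 -m jog '{"jaw":[5,5,5],"slide":[[0,0,0.07],[0,0,0.03],[0,0,0]],"spin":[0,0,0]}' >/dev/null; python3 loc.py
```

```text
8.75 loc x,y [ -0.  -50.1] tip depth -1.0 F [0.2 0.5] -0.9 yaw 111.0
9.05 loc x,y [  0.6 -50.4] tip depth 0.8 F [-0.4  0.5] 3.8 yaw 111.0
```

```bash
python3 -m jog '{"jaw":[5,5,5],"slide":[[0,0,0],[0,0,0.03],[0,0,0]],"spin":[0,0,0]}' >/dev/null; python3 loc.py
python3 -m jog '{"jaw":[5,5],"slide":[[0,0,0.03],[0,0,0]],"spin":[0,0]}' >/dev/null; python3 loc.py
```

```text
9.35 loc x,y [  0.6 -50.4] tip depth 0.9 F [-1.6  0.6] 9.6 yaw 111.0
9.55 loc x,y [  0.6 -50.4] tip depth 1.0 F [-2.3  1.6] 15.5 yaw 111.0
```

```bash
python3 -m jog '{"jaw":[5,5,5,5],"slide":[[0,0,-0.16],[0,-0.055,0],[0,0,0],[0,0,0]],"spin":[0,0,0,0]}' >/dev/null; python3 loc.py
python3 -m jog '{"jaw":[5,5,5],"slide":[[0,0,0.1],[0,0,0.06],[0,0,0]],"spin":[0,0,0]}' >/dev/null; python3 loc.py
```

```text
9.95 loc x,y [ -2.1 -49.8] tip depth -0.3 F [0.  0.5] -1.5 yaw 111.0
10.25 loc x,y [ -1.8 -49.9] tip depth 4.3 F [0.1 0. ] -0.8 yaw 111.0
```

```bash
for i in 1; do python3 -m jog '{"jaw":[5,5],"slide":[[0,0,0.03],[0,0,0]],"spin":[0,0]}' >/dev/null; python3 loc.py
python3 -m jog '{"jaw":[5,5],"slide":[[0,0,0.03],[0,0,0]],"spin":[0,0]}' >/dev/null; python3 loc.py; done
```

```text
10.45 loc x,y [ -1.8 -50. ] tip depth 4.7 F [ 0.4 -0.1] 0.3 yaw 111.0
10.65 loc x,y [ -1.9 -50.1] tip depth 5.2 F [-2.1 -0.3] 2.8 yaw 111.0
```

```bash
python3 -m jog '{"jaw":[5,5],"slide":[[0,-0.02,0.03],[0,0,0]],"spin":[0,0]}' >/dev/null; python3 loc.py
python3 -m jog '{"jaw":[5,5],"slide":[[0,-0.01,0.03],[0,0,0]],"spin":[0,0]}' >/dev/null; python3 loc.py
python3 -m jog '{"jaw":[5,5],"slide":[[0,-0.01,0.03],[0,0,0]],"spin":[0,0]}' >/dev/null; python3 loc.py
```

```text
10.85 loc x,y [ -2.  -50.2] tip depth 5.6 F [-2.2  1.1] 5.5 yaw 111.0
11.05 loc x,y [ -2.1 -50.3] tip depth 5.9 F [-0.7  1. ] 8.1 yaw 111.0
11.25 loc x,y [ -2.2 -50.4] tip depth 6.3 F [-2.2  0.9] 10.4 yaw 111.0
```

```bash
python3 -m jog '{"jaw":[5,5],"slide":[[0,-0.015,0.03],[0,0,0]],"spin":[0,0]}' >/dev/null; python3 loc.py
python3 -m jog '{"jaw":[5,5],"slide":[[0,-0.015,0.03],[0,0,0]],"spin":[0,0]}' >/dev/null; python3 loc.py
python3 -m jog '{"jaw":[5,5,5],"slide":[[0,-0.01,0.02],[0,0,0],[0,0,0]],"spin":[0,0,0]}' >/dev/null; python3 loc.py
```

```text
11.45 loc x,y [ -2.5 -50.6] tip depth 6.9 F [-2.   0.1] 11.8 yaw 111.0
11.65 loc x,y [ -2.8 -50.7] tip depth 8.3 F [-1.5  0.4] 5.6 yaw 111.0
11.95 loc x,y [ -3.  -50.7] tip depth 9.2 F [-1.   0.1] 6.2 yaw 111.0
```

```bash
python3 -m jog '{"jaw":[5,5,5,5,5,5,5,5,5,5],"slide":[[0,0,-0.3],[0,0,-0.5],[0.5,0.02,-0.1],[1,0.02,0],[1,0,0],[0.86,0,0],[0,0,0],[0,0,0.3],[0,0,0],[0,0,0]],"spin":[0,0,0,0,0,0,0,0,0,0]}' >/dev/null; python3 loc.py
```

```text
12.95 loc x,y [-3.3 50.4] tip depth -6.7 F [ 0.1 -1.2] -1.2 yaw 110.9
```

```bash
python3 -m jog '{"jaw":[5,5,5,5],"slide":[[0,0.047,0.15],[0,0,0.05],[0,0,0],[0,0,0]],"spin":[0,0,0,0]}' >/dev/null; python3 loc.py
python3 -m jog '{"jaw":[5,5,5],"slide":[[0,0,0.08],[0,0,0],[0,0,0]],"spin":[0,0,0]}' >/dev/null; python3 loc.py
```

```text
13.35 loc x,y [-1.5 50.6] tip depth -1.3 F [-1.  -0.6] -1.0 yaw 111.0
13.65 loc x,y [-1.6 50.8] tip depth 1.1 F [ 0.4 -0.6] -1.0 yaw 111.0
```

```bash
python3 -m jog '{"jaw":[5,5,5],"slide":[[0,0,0.06],[0,0,0],[0,0,0]],"spin":[0,0,0]}' >/dev/null; python3 loc.py
python3 -m jog '{"jaw":[5,5],"slide":[[0,0,0.03],[0,0,0]],"spin":[0,0]}' >/dev/null; python3 loc.py
python3 -m jog '{"jaw":[5,5],"slide":[[0,0,0.03],[0,0,0]],"spin":[0,0]}' >/dev/null; python3 loc.py
```

```text
13.95 loc x,y [-1.6 50.8] tip depth 2.9 F [-0.1 -0.2] -1.1 yaw 111.0
14.15 loc x,y [-1.6 50.8] tip depth 3.8 F [-0. -0.] -1.7 yaw 111.0
14.35 loc x,y [-1.5 50.8] tip depth 4.7 F [0.5 0.3] -2.2 yaw 111.0
```

```bash
python3 -m jog '{"jaw":[5,5],"slide":[[0,-0.003,0.03],[0,0,0]],"spin":[0,0]}' >/dev/null; python3 loc.py
python3 -m jog '{"jaw":[5,5],"slide":[[0,-0.003,0.03],[0,0,0]],"spin":[0,0]}' >/dev/null; python3 loc.py
python3 -m jog '{"jaw":[5,5],"slide":[[0,-0.003,0.03],[0,0,0]],"spin":[0,0]}' >/dev/null; python3 loc.py
```

```text
14.55 loc x,y [-1.6 50.7] tip depth 5.4 F [0.4 0.2] 0.6 yaw 111.0
14.75 loc x,y [-1.7 50.7] tip depth 5.9 F [-1.  -0.6] 4.5 yaw 111.0
14.95 loc x,y [-1.8 50.6] tip depth 6.3 F [-3.3 -0.6] 7.8 yaw 111.0
```

```bash
python3 -m jog '{"jaw":[5,5],"slide":[[0,-0.035,0.02],[0,0,0]],"spin":[0,0]}' >/dev/null; python3 loc.py
python3 -m jog '{"jaw":[5,5],"slide":[[0,-0.02,0.03],[0,0,0]],"spin":[0,0]}' >/dev/null; python3 loc.py
python3 -m jog '{"jaw":[5,5],"slide":[[0,-0.02,0.02],[0,0,0]],"spin":[0,0]}' >/dev/null; python3 loc.py
```

```text
15.15 loc x,y [-2.  50.5] tip depth 6.5 F [-0.8 -0.2] 9.3 yaw 111.0
15.35 loc x,y [-2.3 50.4] tip depth 7.2 F [-1.5 -0.2] 4.1 yaw 111.0
15.55 loc x,y [-2.6 50.4] tip depth 8.4 F [ 0.9 -0.4] 5.0 yaw 111.0
```

```bash
python3 -m jog '{"jaw":[5,5,5],"slide":[[0,-0.005,0.03],[0,-0.005,0.03],[0,0,0]],"spin":[0,0,0]}' >/dev/null; python3 loc.py
python3 -m jog '{"jaw":[5,5,5],"slide":[[0,-0.005,0.03],[0,-0.005,0.03],[0,0,0]],"spin":[0,0,0]}' >/dev/null; python3 loc.py
python3 -m jog '{"jaw":[5,5,5],"slide":[[0,-0.005,0.03],[0,0,0],[0,0,0]],"spin":[0,0,0]}' >/dev/null; python3 loc.py
```

```text
15.85 loc x,y [-2.8 50.4] tip depth 10.3 F [ 0.5 -0.3] 5.4 yaw 111.0
16.15 loc x,y [-3.1 50.4] tip depth 12.2 F [ 1.2 -0.3] 5.2 yaw 111.0
16.45 loc x,y [-3.2 50.4] tip depth 13.1 F [ 1.5 -0.6] 5.0 yaw 111.0
```

```bash
python3 -m jog '{"jaw":[5,5,5,5,5,5,5,5,5,5],"slide":[[0,0,-0.3],[0,0,-0.45],[-0.5,0,0],[-1,0,0],[-1,0,0],[-0.85,0,0],[0,0,0.2],[0,0,0],[0,0,0],[0,0,0]],"spin":[0,0,0,0,0,0,0,0,0,0]}' >/dev/null; python3 loc.py
```

```text
17.45 loc x,y [ -5.1 -48.9] tip depth -2.3 F [ 0.2 -1.1] -1.5 yaw 111.0
```

```bash
python3 -m jog '{"jaw":[5,5,5,5],"slide":[[-0.05,0.075,0],[0,0,0.05],[0,0,0],[0,0,0]],"spin":[0,0,0,0]}' >/dev/null; python3 loc.py
python3 -m jog '{"jaw":[5,5,5,5],"slide":[[0,0,0.1],[0,0,0.1],[0,0,0],[0,0,0]],"spin":[0,0,0,0]}' >/dev/null; python3 loc.py
```

```text
17.85 loc x,y [ -2.5 -51. ] tip depth -1.0 F [-0.2 -0.5] -0.4 yaw 111.0
18.25 loc x,y [ -2.7 -51.2] tip depth 5.2 F [-0.5  0.3] -1.3 yaw 111.0
```

```bash
python3 -m jog '{"jaw":[5,5,5],"slide":[[0,-0.005,0.05],[0,-0.005,0.04],[0,0,0]],"spin":[0,0,0]}' >/dev/null; python3 loc.py
python3 -m jog '{"jaw":[5,5,5],"slide":[[0,-0.01,0.03],[0,-0.01,0.03],[0,0,0]],"spin":[0,0,0]}' >/dev/null; python3 loc.py
python3 -m jog '{"jaw":[5,5,5],"slide":[[0,-0.005,0.03],[0,-0.005,0.03],[0,0,0]],"spin":[0,0,0]}' >/dev/null; python3 loc.py
```

```text
18.55 loc x,y [ -2.8 -51.3] tip depth 7.6 F [-0.9 -0.1] -1.3 yaw 111.0
18.85 loc x,y [ -2.9 -51.4] tip depth 8.9 F [-0.3  0.2] 4.0 yaw 111.0
19.15 loc x,y [ -3.2 -51.5] tip depth 11.0 F [ 0.5 -0.1] 5.1 yaw 111.0
```

```bash
python3 -m jog '{"jaw":[5,5,5,5],"slide":[[0,-0.005,0.03],[0,-0.005,0.03],[0,-0.005,0.03],[0,0,0]],"spin":[0,0,0,0]}' >/dev/null; python3 loc.py
python3 -m jog '{"jaw":[5,5,5,5,5],"slide":[[0,-0.005,0.03],[0,-0.005,0.03],[0,-0.005,0.03],[0,0,0],[0,0,0]],"spin":[0,0,0,0,0]}' >/dev/null; python3 loc.py
```

```text
19.55 loc x,y [ -3.7 -51.3] tip depth 14.0 F [ 2.  -0.3] 4.7 yaw 111.0
20.05 loc x,y [ -4.1 -51.4] tip depth 16.5 F [ 3.7 -0.4] 3.3 yaw 111.0
```

```bash
python3 -m jog '{"jaw":[5,5,5,5,5,5,5,5,5,5],"slide":[[0,0.04,-0.3],[0,0,-0.5],[0.5,0.03,0],[1,0,0],[1,0,0],[0.89,0,0],[0,0,0.2],[0,0,0],[0,0,0],[0,0,0]],"spin":[0,0,0,0,0,0,0,0,0,0]}' >/dev/null; python3 loc.py
```

```text
21.05 loc x,y [-2.8 50. ] tip depth -1.1 F [-0.  -0.6] -0.7 yaw 110.9
```

```bash
python3 -m jog '{"jaw":[5,5,5,5],"slide":[[0,-0.005,0.15],[0,-0.005,0.15],[0,-0.003,0.03],[0,0,0]],"spin":[0,0,0,0]}' >/dev/null; python3 loc.py
python3 -m jog '{"jaw":[5,5,5,5],"slide":[[0,-0.005,0.05],[0,-0.005,0.03],[0,-0.005,0.03],[0,0,0]],"spin":[0,0,0,0]}' >/dev/null; python3 loc.py
```

```text
21.45 loc x,y [-3.  50.3] tip depth 8.9 F [ 0.3 -0.7] -0.9 yaw 111.0
21.85 loc x,y [-3.  50.4] tip depth 11.7 F [1.4 0.5] -0.3 yaw 111.0
```

```bash
python3 -m jog '{"jaw":[5,5,5,5,5],"slide":[[0,-0.003,0.03],[0,-0.003,0.03],[0,-0.004,0.03],[0,-0.004,0.03],[0,0,0]],"spin":[0,0,0,0,0]}' >/dev/null; python3 loc.py
python3 -m jog '{"jaw":[5,5,5,5,5],"slide":[[0,-0.004,0.03],[0,-0.004,0.03],[0,-0.004,0.03],[0,-0.004,0.03],[0,0,0]],"spin":[0,0,0,0,0]}' >/dev/null; python3 loc.py
python3 -m jog '{"jaw":[5,5,5,5],"slide":[[0,-0.004,0.03],[0,-0.004,0.03],[0,-0.004,0.02],[0,0,0]],"spin":[0,0,0,0]}' >/dev/null; python3 loc.py
```

```text
22.35 loc x,y [-3.4 50.4] tip depth 15.2 F [1.4 0.4] 3.5 yaw 111.0
22.85 loc x,y [-4.  50.4] tip depth 18.9 F [ 1.2 -0.1] 4.3 yaw 111.0
23.25 loc x,y [-4.3 50.4] tip depth 21.2 F [ 0.  -0.7] 4.1 yaw 111.0
```

```bash
python3 -m jog '{"jaw":[5,5,5,5,5,5,5,5,5,5],"slide":[[0,0,-0.4],[0,0,-0.5],[-0.5,0.05,0],[-1,0,0],[-1,0,0],[-0.87,0,0],[0,0,0.14],[0,0,0],[0,0,0],[0,0,0]],"spin":[0,0,0,0,0,0,0,0,0,0]}' >/dev/null; python3 loc.py
```

```text
24.25 loc x,y [ -3.4 -49.8] tip depth -1.1 F [-0.4  0.9] -1.3 yaw 111.0
```

```bash
python3 -m jog '{"jaw":[5,5,5,5,5],"slide":[[-0.02,-0.006,0.15],[0,-0.004,0.15],[0,0,0.1],[0,0,0.05],[0,0,0]],"spin":[0,0,0,0,0]}' >/dev/null; python3 loc.py
python3 -m jog '{"jaw":[5,5,5,5],"slide":[[0,-0.005,0.03],[0,-0.004,0.03],[0,-0.004,0.03],[0,0,0]],"spin":[0,0,0,0]}' >/dev/null; python3 loc.py
python3 -m jog '{"jaw":[5,5,5,5],"slide":[[0,-0.005,0.03],[0,-0.005,0.03],[0,-0.004,0.03],[0,0,0]],"spin":[0,0,0,0]}' >/dev/null; python3 loc.py
```

```text
24.75 loc x,y [ -3.6 -51. ] tip depth 12.5 F [-0.  -0.3] -0.6 yaw 111.0
25.15 loc x,y [ -3.8 -51.3] tip depth 14.8 F [ 0.  -0.4] -1.3 yaw 111.0
25.55 loc x,y [ -4.1 -51.4] tip depth 17.1 F [-1.5  0.4] 5.2 yaw 111.0
```

```bash
python3 -m jog '{"jaw":[5,5,5,5,5],"slide":[[0,-0.006,0.03],[0,-0.005,0.03],[0,-0.005,0.03],[0,-0.005,0.03],[0,0,0]],"spin":[0,0,0,0,0]}' >/dev/null; python3 loc.py
python3 -m jog '{"jaw":[5,5,5,5,5,5],"slide":[[0,-0.004,0.03],[0,-0.004,0.03],[0,-0.004,0.03],[0,-0.004,0.03],[0,-0.004,0.02],[0,0,0]],"spin":[0,0,0,0,0,0]}' >/dev/null; python3 loc.py
```

```text
26.05 loc x,y [ -4.6 -51.5] tip depth 20.8 F [-1.4 -0.6] 4.1 yaw 111.0
26.65 loc x,y [ -5.2 -51.5] tip depth 24.8 F [-1.1 -0.6] 5.4 yaw 111.0
```

```bash
python3 -m jog '{"jaw":[5,5,5,5,5,5,5,5,5,5],"slide":[[0,0.01,-0.4],[0,0,-0.6],[0.5,0.01,0],[1,0.01,0],[1,0,0],[0.91,0,0],[0,0,0.14],[0,0,0],[0,0,0],[0,0,0]],"spin":[0,0,0,0,0,0,0,0,0,0]}' >/dev/null; python3 loc.py
```

```text
27.65 loc x,y [-4.6 50.5] tip depth -0.3 F [-0.7  0.4] -1.7 yaw 110.9
```

```bash
python3 -m jog '{"jaw":[5,5,5,5,5,5],"slide":[[0,0.01,0.15],[0,0,0.15],[0,0,0.15],[0,0,0.1],[0,0,0.05],[0,0,0]],"spin":[0,0,0,0,0,0]}' >/dev/null; python3 loc.py
python3 -m jog '{"jaw":[5,5,5,5,5],"slide":[[0,-0.002,0.03],[0,-0.004,0.03],[0,-0.004,0.03],[0,-0.004,0.03],[0,0,0]],"spin":[0,0,0,0,0]}' >/dev/null; python3 loc.py
```

```text
28.25 loc x,y [-4.1 51.1] tip depth 17.7 F [1.2 0.1] -1.6 yaw 111.0
28.75 loc x,y [-4.3 51. ] tip depth 20.8 F [ 0.5 -1. ] 2.1 yaw 111.0
```

```bash
python3 -m jog '{"jaw":[5,5,5,5,5,5],"slide":[[0,-0.005,0.03],[0,-0.005,0.03],[0,-0.005,0.03],[0,-0.005,0.03],[0,-0.005,0.03],[0,0,0]],"spin":[0,0,0,0,0,0]}' >/dev/null; python3 loc.py
python3 -m jog '{"jaw":[5,5,5,5,5,5],"slide":[[0,-0.005,0.03],[0,-0.005,0.03],[0,-0.005,0.03],[0,-0.005,0.03],[0,0,0],[0,0,0]],"spin":[0,0,0,0,0,0]}' >/dev/null; python3 loc.py
```

```text
29.35 loc x,y [-5.  50.9] tip depth 25.6 F [ 2.1 -0. ] 3.7 yaw 111.0
29.95 loc x,y [-5.5 51. ] tip depth 29.0 F [ 1.1 -0.1] 4.7 yaw 111.0
```

```bash
python3 -m jog '{"jaw":[5,5,5,5,5,5,5,5,5,5],"slide":[[0,0,-0.5],[0,0,-0.6],[-0.5,0.03,0],[-1,0.02,0],[-1,0,0],[-0.89,0,0],[0,0,0.11],[0,0,0],[0,0,0],[0,0,0]],"spin":[0,0,0,0,0,0,0,0,0,0]}' >/dev/null; python3 loc.py
```

```text
30.95 loc x,y [ -5.  -49.7] tip depth 0.0 F [0.4 0.8] -0.8 yaw 111.0
```

```bash
python3 -m jog '{"jaw":[5,5,5,5,5,5,5],"slide":[[-0.02,0.005,0.15],[0,0,0.15],[0,0,0.15],[0,0,0.15],[0,0,0.1],[0,0,0.03],[0,0,0]],"spin":[0,0,0,0,0,0,0]}' >/dev/null; python3 loc.py
python3 -m jog '{"jaw":[5,5,5,5,5],"slide":[[0,-0.005,0.03],[0,-0.005,0.03],[0,-0.005,0.03],[0,-0.005,0.03],[0,0,0]],"spin":[0,0,0,0,0]}' >/dev/null; python3 loc.py
```

```text
31.65 loc x,y [ -4.9 -51. ] tip depth 21.8 F [-0.8 -0.3] -0.6 yaw 111.0
32.15 loc x,y [ -5.1 -51.4] tip depth 24.6 F [-2.2  0.1] 5.3 yaw 111.0
```

```bash
python3 -m jog '{"jaw":[5,5,5,5,5],"slide":[[0,-0.012,0.03],[0,-0.006,0.03],[0,-0.006,0.03],[0,-0.006,0.03],[0,0,0]],"spin":[0,0,0,0,0]}' >/dev/null; python3 loc.py
python3 -m jog '{"jaw":[5,5,5,5],"slide":[[0,-0.006,0.03],[0,-0.006,0.03],[0,0,0],[0,0,0]],"spin":[0,0,0,0]}' >/dev/null; python3 loc.py
```

```text
32.65 loc x,y [ -5.7 -51.5] tip depth 28.1 F [-3.7  0.2] 5.3 yaw 111.0
33.05 loc x,y [ -5.9 -51.5] tip depth 29.8 F [-3.1  0.9] 5.9 yaw 111.0
```

```bash
python3 -m jog '{"jaw":[5,5,5,5,5,5,5,5,5,5],"slide":[[0,0,-0.5],[0,0,-0.9],[0,0,-0.9],[0,0,-0.8],[-0.5,-0.4,0],[-0.94,-0.8,0],[-0.94,-0.8,0],[-0.94,-0.8,0],[-0.94,-0.8,0],[-0.94,-0.8,0]],"spin":[0,0,0,0,0,0,0,0,0,0]}'
python3 -m jog '{"jaw":[5,5,5,5],"slide":[[-0.9,-0.6,0],[0,0,0],[0,0,0],[0,0,0]],"spin":[-0.11,0,0,0]}'
python3 - <<'E'
from seam import *
from loc import *
p=np.array([541,-23.6,0,np.radians(20.99)])
for cam in("top","scene"):
    im=env.grab_frame(cam);cv2.imwrite(f"pics/{cam}4_raw.png",im[:,:,::-1]);xs,o=seam(im[:,:,::-1].copy(),p,cam=cam)
    for a in o:print(cam,a[::2].round().astype(int).tolist())
U=lambda a:cv2.resize(a,(400,325),interpolation=2)
cv2.imwrite("pics/c4.png",np.hstack([U(cv2.imread("pics/top4_raw.png")[180:245,215:295]),U(cv2.imread("pics/scene4_raw.png")[165:230,215:295])]))
print(env.state()["ee_pos"])
E
```

```text
time_s: 34.05
ee_pos: [486.5, -268.0, 172.3]
ee_rot: [179.9, 0.1, 111.0]
force: [0.6, 0.7, -0.7]
gripper_width: 20.0
gripper_force: 50.0
time_s: 34.45
ee_pos: [479.5, -297.5, 172.2]
ee_rot: [180.0, -0.0, 111.9]
force: [-0.6, 0.3, -2.1]
gripper_width: 19.8
gripper_force: 50.0
top [152, 151, 148, 139, 125, 105, 85, 73, 71, 72, 74, 75, 76, 79, 85, 93, 104, 116, 127, 133, 135, 134, 133, 132, 131, 132, 132, 132, 131]
top [151, 148, 142, 130, 112, 92, 78, 70, 71, 74, 75, 76, 78, 82, 89, 97, 109, 121, 130, 134, 134, 132, 131, 131, 131, 131, 131, 131, 131]
scene [162, 159, 155, 151, 145, 140, 135, 132, 129, 129, 130, 132, 134, 137, 140, 142, 144, 146, 147, 148, 148, 148, 148, 148, 148, 148, 148, 148, 148]
scene [158, 155, 150, 145, 138, 132, 126, 119, 113, 108, 103, 101, 100, 103, 108, 114, 121, 128, 134, 138, 141, 143, 144, 144, 144, 144, 144, 144, 144]
[ 479.50291517 -297.21122693  172.41869955]
```

View pics/c4.png

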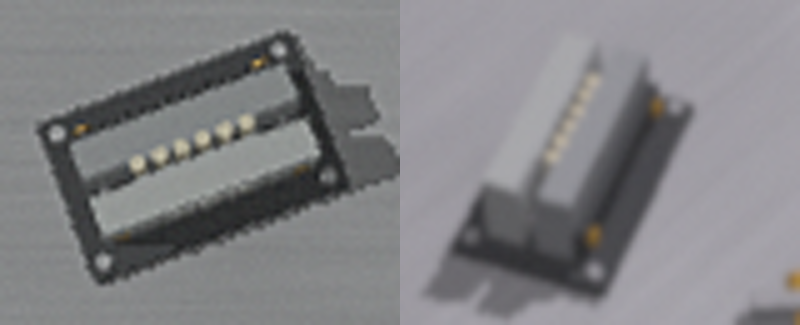

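Both halves stand clearly apart, with the gap's near edge at about x=-9.4 (left) and -10 (right). That's about 7 mm of opening, which is too marginal, so I'll do one more round.

```bash
python3 -m jog '{"jaw":[5,5,5,5,5,5,5,5,5,5],"slide":[[0,0,0],[0.7,0.4,0],[1,0.5,0],[1,0.5,0],[1,0.6,0],[1,0.6,0],[1,0.6,0],[1,0.6,0],[1,0.6,0],[1,0.6,0]],"spin":[0.11,0,0,0,0,0,0,0,0,0]}' >/dev/null
python3 -m jog '{"jaw":[5,5,5,5,5,5],"slide":[[0.78,0,0],[0,0,0.9],[0,0,0.9],[0,0,0.2],[0,0,0],[0,0,0]],"spin":[0,0,0,0,0,0]}' >/dev/null; python3 loc.py
```

```text
36.15 loc x,y [-5.4 49.9] tip depth -3.6 F [-0.7  0.8] -0.4 yaw 111.0
```

```bash
python3 -m jog '{"jaw":[5,5,5,5,5,5,5,5],"slide":[[0.02,0.01,0.15],[0,0,0.15],[0,0,0.2],[0,0,0.2],[0,0,0.15],[0,0,0.06],[0,0,0],[0,0,0]],"spin":[0,0,0,0,0,0,0,0]}' >/dev/null; python3 loc.py
python3 -m jog '{"jaw":[5,5,5,5,5],"slide":[[0,-0.005,0.03],[0,-0.005,0.03],[0,-0.005,0.03],[0,0,0],[0,0,0]],"spin":[0,0,0,0,0]}' >/dev/null; python3 loc.py
```

```text
36.95 loc x,y [-5.6 50.7] tip depth 24.6 F [ 1.9 -0. ] -1.3 yaw 111.0
37.45 loc x,y [-5.5 50.6] tip depth 27.2 F [4.6 0.2] -0.1 yaw 111.0
```

```bash
python3 -m jog '{"jaw":[5,5,5,5,5],"slide":[[0,0.04,0.02],[0,-0.003,0.03],[0,-0.005,0.03],[0,0,0],[0,0,0]],"spin":[0,0,0,0,0]}' >/dev/null; python3 loc.py
python3 -m jog '{"jaw":[5,5,5,5,5],"slide":[[0,-0.005,0.03],[0,-0.005,0.03],[0,-0.005,0.03],[0,0,0],[0,0,0]],"spin":[0,0,0,0,0]}' >/dev/null; python3 loc.py
```

```text
37.95 loc x,y [-5.6 50.8] tip depth 29.7 F [0.9 0.3] 5.1 yaw 111.0
38.45 loc x,y [-5.8 50.7] tip depth 31.7 F [0.2 0. ] 8.4 yaw 111.0
```

```bash
python3 -m jog '{"jaw":[5,5,5,5,5,5,5,5,5,5],"slide":[[0,0,-0.5],[0,0,-0.7],[-0.5,0,0],[-1,0,0],[-1,0,0],[-0.88,0,0],[0,0,0.1],[0,0,0],[0,0,0],[0,0,0]],"spin":[0,0,0,0,0,0,0,0,0,0]}' >/dev/null; python3 loc.py
```

```text
39.45 loc x,y [ -6.3 -49.8] tip depth 0.0 F [-0.5 -0.6] -1.4 yaw 111.0
```

```bash
python3 -m jog '{"jaw":[5,5,5,5,5,5,5,5],"slide":[[-0.02,0.015,0.15],[0,0,0.15],[0,0,0.2],[0,0,0.2],[0,0,0.12],[0,0,0.05],[0,0,0],[0,0,0]],"spin":[0,0,0,0,0,0,0,0]}' >/dev/null; python3 loc.py
python3 -m jog '{"jaw":[5,5,5,5,5],"slide":[[0,-0.005,0.03],[0,-0.005,0.03],[0,-0.005,0.02],[0,0,0],[0,0,0]],"spin":[0,0,0,0,0]}' >/dev/null; python3 loc.py
```

```text
40.25 loc x,y [ -5.6 -51.2] tip depth 25.6 F [-1.1  0.6] -1.1 yaw 111.0
40.75 loc x,y [ -5.8 -51.3] tip depth 27.9 F [ 0.4 -0.3] -1.4 yaw 111.0
```

```bash
python3 -m jog '{"jaw":[5,5,5,5],"slide":[[0,-0.005,0.03],[0,-0.005,0.03],[0,-0.005,0.02],[0,0,0]],"spin":[0,0,0,0]}' >/dev/null; python3 loc.py
python3 -m jog '{"jaw":[5,5,5,5],"slide":[[0,-0.005,0.03],[0,-0.005,0.03],[0,0,0],[0,0,0]],"spin":[0,0,0,0]}' >/dev/null; python3 loc.py
```

```text
41.15 loc x,y [ -6.  -51.4] tip depth 29.9 F [-0.9 -1.3] 5.2 yaw 111.0
41.55 loc x,y [ -6.2 -51.5] tip depth 31.6 F [-1.2  0. ] 4.8 yaw 111.0
```

```bash
python3 -m jog '{"jaw":[5,5,5,5,5,5,5,5,5,5],"slide":[[0,0,-0.5],[0,0,-0.9],[0,0,-0.9],[0,0,-0.8],[-0.5,-0.4,0],[-0.94,-0.8,0],[-0.94,-0.8,0],[-0.94,-0.8,0],[-0.94,-0.8,0],[-0.94,-0.8,0]],"spin":[0,0,0,0,0,0,0,0,0,0]}' >/dev/null
python3 -m jog '{"jaw":[5,5,5,5,5],"slide":[[-0.9,-0.6,0],[-0.55,-0.1,0],[0,0,0],[0,0,0],[0,0,0]],"spin":[-0.11,0,0,0,0]}'
python3 - <<'E'
from seam import *
from loc import *
p=np.array([541,-23.6,0,np.radians(20.99)])
im=env.grab_frame("top");cv2.imwrite("pics/top5_raw.png",im[:,:,::-1]);xs,o=seam(im[:,:,::-1].copy(),p)
for a in o:print(a[::2].round().astype(int).tolist())
s=env.grab_frame("scene");cv2.imwrite("pics/scene5_raw.png",s[:,:,::-1])
print(env.state()["ee_pos"])
E
```

```text
time_s: 43.05
ee_pos: [482.3, -313.5, 170.4]
ee_rot: [-180.0, -0.1, 111.9]
force: [-0.1, 0.1, -1.7]
gripper_width: 19.8
gripper_force: 50.0
[151, 149, 143, 131, 115, 95, 76, 66, 68, 72, 75, 75, 76, 79, 85, 93, 103, 116, 126, 133, 134, 134, 133, 132, 132, 131, 131, 131, 131]
[149, 144, 132, 113, 92, 75, 67, 67, 70, 74, 75, 75, 76, 81, 88, 97, 108, 120, 129, 133, 133, 132, 131, 131, 130, 131, 131, 131, 131]
[ 482.30324195 -313.55574181  170.6388028 ]
```

Run:
```python
from h import *
p=np.array([541,-23.6,0,np.radians(20.99)]);xs=np.arange(-44,-14,.25)
def edge(f,cam,y0):
    g=cv2.imread(f).astype(np.float32).mean(2);P=0
    for y in np.arange(y0-8,y0+8.1,1):
        q=proj(cam,body(p,np.c_[xs,0*xs+y,0*xs+60])).astype(np.float32)
        P=P+cv2.remap(g,q[:,:1],q[:,1:],cv2.INTER_CUBIC)[:,0]/17
    d=np.diff(P);i=np.argmax(d);w=slice(max(i-14,0),i+15);d=np.clip(d[w],0,None);return (d*(xs[:-1]+.125)[w]).sum()/d.sum()
for cam in("top","scene"):
  for y in(-50,-25,0,25,50):
    print(cam,y,*[round(float(edge(f"pics/{cam}{k}_raw.png",cam,y)),2) for k in(0,4,5)])
```

```text
top -50 -24.63 -32.5 -33.27
top -25 -24.53 -32.21 -32.86
top 0 -23.92 -36.3 -36.89
top 25 -23.8 -31.65 -32.89
top 50 -24.08 -31.85 -32.78
scene -50 -24.43 -33.33 -33.86
scene -25 -24.78 -32.09 -33.91
scene 0 -24.35 -33.3 -33.88
scene 25 -24.39 -32.59 -32.17
scene 50 -25.31 -32.15 -34.2
```

```bash
python3 -m jog '{"jaw":[5,5,5,5,5,5,5],"slide":[[0,-0.27,0],[0,0,0.8],[0,0,0.9],[0,0,0.6],[0,0,0],[0,0,0],[0,0,0]],"spin":[0,0,0,0,0,0,0]}'
```

```text
time_s: 43.85
ee_pos: [475.2, -318.3, 103.1]
ee_rot: [179.9, 0.1, 111.9]
force: [-0.2, -0.3, -0.5]
gripper_width: 19.8
gripper_force: 50.0
```

```bash
python3 -m jog '{"jaw":[5,5,5,5,5],"slide":[[0.07,0,0.15],[0,0,0.3],[0,0,0.3],[0,0,0],[0,0,0]],"spin":[0,0,0,0,0]}'
python3 -m jog '{"jaw":[5,5,5,5],"slide":[[0,0,0.25],[0,0,0],[0,0,0],[0,0,0]],"spin":[0,0,0,0]}'
```

```text
time_s: 44.35
ee_pos: [473.5, -315.7, 78.7]
ee_rot: [-180.0, -0.1, 111.9]
force: [-0.4, -0.2, -1.3]
gripper_width: 19.9
gripper_force: 50.0
time_s: 44.75
ee_pos: [473.8, -316.0, 71.8]
ee_rot: [180.0, 0.0, 111.9]
force: [0.4, -0.0, -0.8]
gripper_width: 20.1
gripper_force: 50.0
```

```bash
python3 -m jog '{"jaw":[5,5,5,5],"slide":[[0,0.02,0.15],[0,0,0.12],[0,0,0],[0,0,0]],"spin":[0,0,0,0]}'
python3 -m jog '{"jaw":[5,5,5],"slide":[[0,0,0.04],[0,0,0.02],[0,0,0]],"spin":[0,0,0]}'
```

```text
time_s: 45.15
ee_pos: [474.2, -315.6, 63.4]
ee_rot: [-180.0, -0.0, 111.9]
force: [-0.2, -0.0, -0.6]
gripper_width: 19.7
gripper_force: 50.0
time_s: 45.45
ee_pos: [474.3, -315.6, 61.8]
ee_rot: [180.0, -0.0, 111.9]
force: [0.2, 0.1, -0.6]
gripper_width: 19.5
gripper_force: 50.0
```

```bash
python3 -m jog '{"jaw":[5,5],"slide":[[0,0,0.03],[0,0,0]],"spin":[0,0]}'|grep -E "ee_pos|force: \["
python3 -m jog '{"jaw":[5,5],"slide":[[0,0,0.03],[0,0,0]],"spin":[0,0]}'|grep -E "ee_pos|force: \["
```

```text
ee_pos: [474.4, -315.7, 61.5]
force: [-0.5, 0.9, 2.8]
ee_pos: [474.4, -315.7, 61.4]
force: [-2.9, 0.9, 8.7]
```

```bash
python3 -m jog '{"jaw":[5,22,26,30,40,60,80,91,91,91],"slide":[[0,0,-0.03],[0,0,0],[0,0,0],[0,0,0],[0,0,0],[0,0,0],[0,0,0],[0,0,0],[0,0,0],[0,0,0]],"spin":[0,0,0,0,0,0,0,0,0,0]}' 
python3 -m jog '{"jaw":[91,91,91,91,91,91,91,91],"slide":[[0,0,0],[0,0,0],[0,0,-0.3],[0,0,-0.8],[0,0,-1],[0,0,-1],[0,0,-1],[0,0,-1]],"spin":[0,0,0,0,0,0,0,0]}'
python3 -m jog '{"jaw":[91,91,91,91,91,91],"slide":[[0,-0.8,-0.5],[0,-1,0],[0,-1,0],[0,-1,0],[0,-0.5,0],[0,0,0]],"spin":[0,0,0,0,0,0]}'
python3 - <<'E'
from h import *
U=lambda a,w,h:cv2.resize(a,(w,h),interpolation=2)
for n in("scene","top"): cv2.imwrite(f"pics/{n}6_raw.png",env.grab_frame(n)[:,:,::-1])
t=cv2.imread("pics/top6_raw.png");s=cv2.imread("pics/scene6_raw.png")
cv2.imwrite("pics/c5.png",np.vstack([np.hstack([U(t[205:255,330:385],400,364),U(s[215:265,135:185],400,364)]),U(t[110:300,80:480],800,380)[:236]]))
E
```

```text
time_s: 46.85
ee_pos: [474.3, -315.7, 60.9]
ee_rot: [180.0, -0.0, 111.9]
force: [0.5, 0.4, 0.1]
gripper_width: 75.1
gripper_force: 0.0
time_s: 47.65
ee_pos: [474.2, -315.6, 216.0]
ee_rot: [180.0, 0.0, 111.9]
force: [0.5, -0.6, 0.2]
gripper_width: 91.2
gripper_force: 0.0
time_s: 48.25
ee_pos: [353.5, -364.2, 229.6]
ee_rot: [180.0, 0.0, 111.7]
force: [-0.6, 0.4, 0.2]
gripper_width: 91.0
gripper_force: 0.0
```

View pics/c5.png

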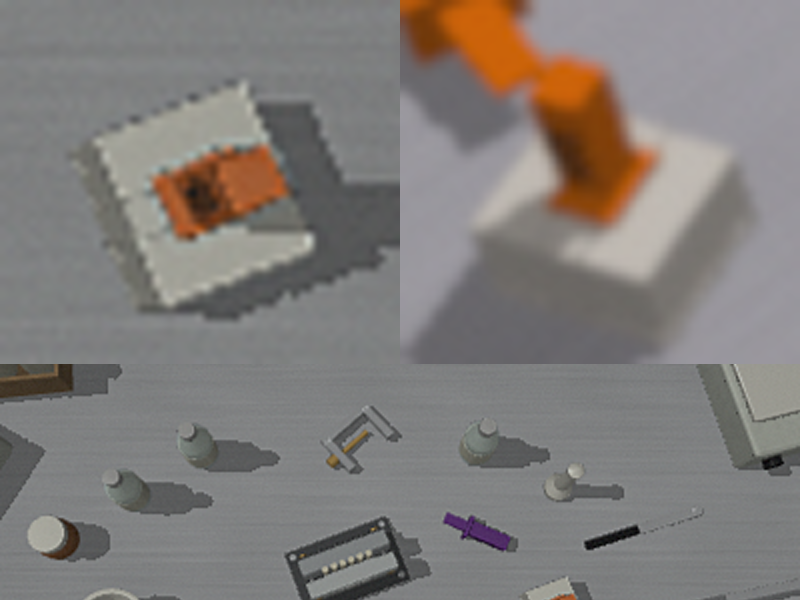

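The wedge stands seated in its block, with the shoulder plate flat on top as at the start (handle at (220,190) in the top crop). The bystanders haven't moved. I'll hand the job in.

```bash
python3 -c "
from workcell import env
print(env.job_done())"
```

```text
the job is handed in; nothing more can be done
None
```

The job is handed in: by the camera images the mould halves stand about 8.6 mm apart at both ends, and the wedge is back in its block, fully home and released, with everything else where it was (about 48 of the 72 s used).

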